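# Refit the clear lens in the serving-line spotlight

### The job

The spotlight from the serving line has been taken down for cleaning and stands face up on the counter. Take the clear glass lens with the blue edge band from its drying puck, slip its edge under the two red hooked lugs, then press the opposite edge down past the sprung brass catch until the lens lies flat on all three rests, is held against both lugs and cannot rock. It is glass: feel your way in and push no harder than needed, leave the amber lens and everything else on the counter where it is, and let go at the end.

Things in the scene. Friction and masses are not known exactly. Their poses are not given: they have to be found in the camera images.
- clear_center (a point): Centre of the clear glass lens with a blue edge band: a flat round disc 64 mm in diameter, 8 mm thick, about 65 g, same either way up. Loose; starts lying flat on a fixed black rubber puck (44 mm diameter, 20 mm high), its underside 20 mm above the counter, its rim overhanging the puck by 10 mm. z axis: normal to the disc.
- lamp_axis (a point): Point on the axis of the fixed spotlight, 50 mm above the counter. z up, -x to the two red lugs (roughly towards the robot), +x to the brass catch. Face up: black foot (96 mm diameter, 10 mm high), grey barrel (49 mm diameter), collar with three rests on top. The lens is home when its axis is this axis, its underside flat on the rests. Along +y and -y it is open for fingers above the foot.
- lamp: The whole spotlight; origin under its foot, axes as lamp_axis. The collar with rests, lugs and catch was left screwed out by an unknown 0 to 16 mm and is stiff: the tops of the rests are 50 to 66 mm above the counter, to be felt for; the listed points do not move with it. Rests: three aluminium rails 8 mm wide, tops level, 12 to 40 mm from the axis, slippery, two at 35 degrees either side of -x, one along +x.
- lug_side (a point): Point 32 mm from the axis along -x, midway between the lugs, 50 mm above the counter. The two red lugs, 12 mm wide, stand on the rests 35 degrees either side of -x, upright faces 32 mm from the axis. Each has a lip reaching 4 mm inward, its underside 10 mm and its top 14 mm above the rests: the lens (8 mm) slides in under both, flat or tilted by 15 to 25 degrees with its other edge up.
- catch_side (a point): Point below the ball of the catch when free: 35.8 mm from the axis along +x, 50 mm above the counter. The brass ball, 12 mm in diameter, has its centre 10 mm above the rests; behind it a grey housing, 46 to 58 mm from the axis, 14 mm wide, top 18 mm above the rests. Pressing fingers should land on the lens between axis and ball, clear of the ball.
- catch (a joint): Travel of the ball catch outward along +x, m: 0 free, 0.007 end. Spring 2.4 N at 0, plus 0.4 N per mm. A lens under the lugs and let go lies with its other edge on the ball, tilted about 14 degrees; a push of 5 to 12 N on that raised half rides it down past the ball, which springs back over its top edge and reads about 0.001 with the lens home. Then it meets hard metal and the force rises at once.
- amber_center (a point): Centre of a similar lens of amber glass with a black edge band, 64 mm in diameter, 8 mm thick, on a puck like the other one. Not to be used; leave it lying.
- shaker: Bystander: glass salt shaker with steel cap, 44 mm diameter, 85 mm high, standing; origin under its centre.
- spice: Bystander: yellow spice jar with red cap, 48 mm diameter, 90 mm high, standing; origin under its centre.
- mug: Bystander: white mug, 76 mm diameter, 90 mm high, standing; origin under its centre.
- screwdriver: Bystander: screwdriver lying on the counter; origin under its middle, x along it.
- sponge: Bystander: green sponge block 100 x 65 x 28 mm; origin under its centre.

How it is judged:
By the outcome, as a careful person would: the job done as asked, in the order asked, and still so for the second after the job is handed in, with the robot touching nothing.
It also fails if it takes over 58 s, if anything falls off the work surface, if the arm or the gripper's body presses on something with over 40 N, if the wrist force passes 120 N, or if a joint passes its speed limit or range.

### The arm

A 6-joint arm with a two-finger parallel gripper is mounted at the origin on the work surface. World frame = base frame: x ahead of the robot, y to its left, z up, the work surface at z = 0. Lengths are in m, angles in rad, forces in N, time in s.
With the tool pointing down it reaches from about 0.35 to 0.975 m from the base axis. Payload 4.9 kg.
Tool frame: the origin (TCP) lies midway between the tips of the shut fingers; the grasp point (between the pads) lies 19 mm behind it; z points along the fingers, y is the line along which they close (so a half turn about z gives the same grasp; the last joint's range is limited). The gripper opens to 85 mm and grips with 20 to 120 N. Pads are 22 mm wide; open, the fingers measure 114 mm over their backs; the gripper's body (76 mm by 85 mm) begins 54 mm behind the grasp point. The pads swing forward as they close: fully open they stand 13 mm farther back than shut.
Start: joints at [-1.454, 0.053, 1.613, -0, 1.476, -0.119], TCP at [0.146, -0.608, 0.231] pointing down, gripper open.
Joint ranges: [-3.01, 3.01], [-1.01, 2.22], [0.06, 2.58], [-1.02, 4.17], [0.09, 2.62], [-3.14, 3.14]. Speed limits (rad/s): [2.57, 2.57, 3.14, 3.14, 3.14, 3.14].

### API

Orientations are given as a unit quaternion [w, x, y, z].
In Python, from plant import state, grab_frame, job_done, cut_out, place_of gives the robot as it stands.
- The arm moves only by the tool jog_arm, never from a script. Its argument "motion" is text: rows parted by semicolons, each of 7 numbers parted by spaces: the opening in per cent of the stroke, from 0 (shut) to 100 (fully open), then the shift along the tool's x, y, z as a fraction of full scale, then the turn, a rotation vector about the tool's x, y, z as a fraction of full scale. A call has exactly 5 rows; each row is the pose to reach, as a shift and turn from the pose commanded when the call began, along the tool's axes at that moment; what a row does not reach only later rows make up. Full scale, the value 1, is 50 cm for a shift and 1.5 rad for a turn. A row lasts 1/8 s, in which the tool goes at most 62.5 mm and 10.7 degrees, less where a joint would pass 70% of its speed; a pose out of reach is approached as far as the arm can. A call with a number of a shift or a turn outside -1 to 1 is refused whole. A call with a gripper value outside its range is refused whole. The fingers move at their own pace and stop on an object; the grip force is fixed at half the most. Time passes only in rows, so rows that repeat a pose let the fingers close, or fill a call up. It gives the time, the measured TCP pose, the force, the opening and the grip force at its end, in the units of the state.
- state(): the state, without advancing time (a new reading comes with each control period).
- grab_frame(name): name is "scene" or "top" or "wrist"; returns a dict with "color" (480x640x3 uint8, red, green, blue), "range_z" (480x640 float32, m along the optical axis (not along the pixel's ray), 0 where there is no reading), "intrinsics" (3x3 intrinsics, pixels), "world_from_camera" (4x4, takes a point from camera to world coordinates). Camera axes: x right, y up, looking along -z (the intrinsics and any distortion apply to the point x, -y, -z); pixel columns grow to the right and rows downward; lengths in m; the calibration is good to about 2 mm. A picture is of the moment at which its call begins.
- job_done(): hands the job in; it is judged then, once.
Trained networks look in the newest picture that a camera, given by its name, has taken for a name from the list of things; names that differ only in an ending like _2 or _b are one class to them, and where a whole thing is asked for, a point or a joint stands for the part that bears it (a point fixed in the world has none). Each returns a list of dicts, best first, with "p" (0 to 1); they miss things now and then, are a little off and sometimes report something else, mostly with a low value. They report only what shows in the picture. A call takes as long as a camera call.
- cut_out(camera, thing): "pixels" (480x640 bool, what is visible of it).
- place_of(camera, thing): "at" ([x, y, z] in m, in world coordinates, good to about 4 mm: a listed point, or the origin of a listed thing).
The state is a dict: "time": time; "joint_pos": joint angles; "joint_vel": joint speeds; "joint_efforts": joint torques, N m; "tool_pos": TCP position; "tool_rot": TCP orientation; "contact_force": force on the tool from outside, world axes, zero at the start; "ft_torque": the same for the moment, N m; "gripper_width": opening from 0.0 (shut) to 1.0 (fully open); "grasp_force": force on a finger pad.
Only numpy, scipy, OpenCV 4.12 (cv2) and the standard library are available. Lean on these libraries where they do the work, as an engineer would, in place of code of your own. Each camera call takes 0.05 s, during which the arm holds its last target. There are 200 camera calls.

## Working session

There is one attempt and no reset: what is moved stays moved. The work goes in short steps, Python scripts to look and compute and a tool call to move; the robot and the scene stay as the last step left them, time stands still between calls to the robot, and variables do not carry over. Pictures are saved under pics/ and viewed, at most 10 in all, crops included, and the job is handed in when it is done.

Besides the shell and the picture viewer there is one more tool, called after ">>>" in YAML: its name, and indented under it one key for each argument. jog_arm: Moves the arm, as the interface text tells. Shift numbers are shares of 50 cm and turn numbers shares of 1.5 rad, none past 1 either way. Its arguments: {"type":"object","properties":{"motion":{"type":"string"}},"required":["motion"]}

```bash
mkdir -p pics; ls
python3 - <<'E'
from plant import *
import cv2,numpy as np
print(state())
ims=[]
for c in ["scene","top"]:
    f=grab_frame(c); cv2.imwrite(f"pics/{c}0.png",f["color"][...,::-1])
    print(c,f["world_from_camera"].round(3).tolist())
    for t in ["clear_center","lamp_axis","lug_side","catch_side","amber_center","lamp","shaker","spice","mug","screwdriver","sponge"]:
        print(t,[(round(r["p"],2),np.round(r["at"],3).tolist()) for r in place_of(c,t)[:2]])
E
```

```text
pics
{'time': 0.0, 'joint_pos': array([-1.45401017e+00,  5.33272814e-02,  1.61432276e+00, -1.40386210e-05,
        1.47600374e+00, -1.18998672e-01]), 'joint_vel': array([-5.44114446e-05,  2.94207210e-03,  1.69607332e-04, -5.62218591e-04,
        2.52384695e-03,  8.42955609e-04]), 'joint_efforts': array([ 1.48485644e-03, -3.93678403e+01, -3.70177245e+01,  5.75408785e-05,
        6.95483352e-03, -6.61927366e-07]), 'tool_pos': array([ 0.14592653, -0.60707082,  0.23006418]), 'tool_rot': array([-1.03057391e-03,  9.93058128e-01,  1.17620118e-01, -5.84703281e-06]), 'contact_force': array([ 0.54456861, -0.10946388, -0.13747063]), 'ft_torque': array([-0.05729366,  0.03706376,  0.00122725]), 'grasp_force': 0.0, 'gripper_width': 0.9976696936421554}
scene [[0.447, -0.694, 0.565, 1.318], [0.895, 0.356, -0.27, -0.373], [-0.014, 0.626, 0.78, 1.153], [0.0, 0.0, 0.0, 1.0]]
clear_center [(0.7, [0.617, 0.208, 0.023]), (0.18, [0.696, 0.029, -0.003])]
lamp_axis [(0.62, [0.494, -0.184, 0.049])]
lug_side [(0.58, [0.46, -0.198, 0.05])]
catch_side [(0.95, [0.526, -0.177, 0.048]), (0.28, [0.471, 0.076, 0.025]
[... 332 characters left out ...]
-0.094, 0.43], [-1.0, 0.012, 0.003, 0.024], [0.004, 0.094, 0.996, 1.211], [0.0, 0.0, 0.0, 1.0]]
clear_center [(0.63, [0.612, 0.208, 0.024])]
lamp_axis [(0.8, [0.492, -0.183, 0.049]), (0.22, [0.714, -0.294, 0.007])]
lug_side [(0.8, [0.462, -0.197, 0.051])]
catch_side [(0.73, [0.527, -0.174, 0.043]), (0.39, [0.384, 0.35, -0.001])]
amber_center [(0.9, [0.472, 0.071, 0.021])]
lamp [(0.88, [0.49, -0.185, 0.0])]
shaker [(0.62, [0.696, 0.029, -0.0]), (0.5, [0.49, -0.185, 0.05])]
spice [(0.56, [0.711, -0.292, 0.005]), (0.45, [0.699, 0.029, -0.002])]
mug [(0.6, [0.629, 0.407, -0.002])]
screwdriver [(0.66, [0.399, -0.397, -0.001])]
sponge [(0.84, [0.383, 0.347, 0.003]), (0.25, [0.698, 0.028, -0.002])]
```

View pics/scene0.png

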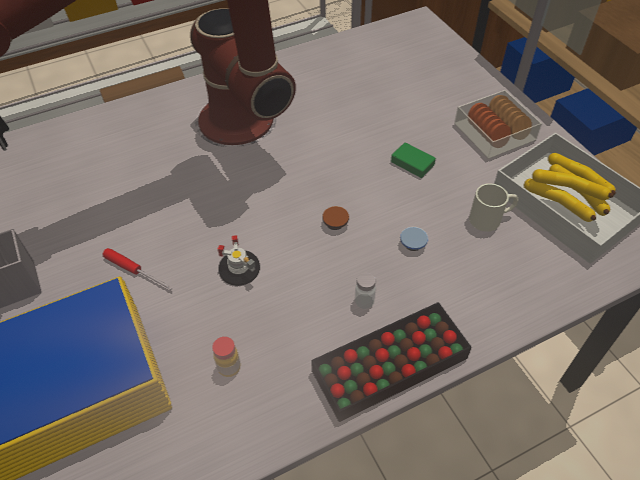

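View pics/top0.png

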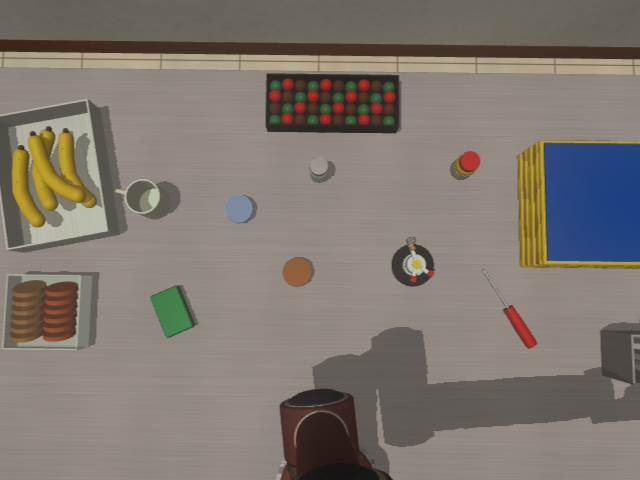

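```bash
cat > h.py <<'E'
from plant import *
import numpy as np, cv2
from scipy.spatial.transform import Rotation as R
def cloud(c):
    f=grab_frame(c); K=f["intrinsics"]; z=f["range_z"]; T=f["world_from_camera"]
    v,u=np.mgrid[:480,:640]
    x=(u-K[0,2])/K[0,0]*z; y=(v-K[1,2])/K[1,1]*z
    P=np.stack([x,-y,-z],-1)@T[:3,:3].T+T[:3,3]
    P[z==0]=np.nan
    return f,P
def proj(f,p):
    T=f["world_from_camera"];K=f["intrinsics"]
    q=(np.asarray(p)-T[:3,3])@T[:3,:3]; q=q*[1,-1,-1]
    return (K@(q/q[...,2:]).T).T[...,:2]
E
python3 - <<'E'
from h import *
for c in ["top","scene"]:
    f,P=cloud(c); C=f["color"].astype(int); hsv=cv2.cvtColor(f["color"],cv2.COLOR_RGB2HSV)
    print(c,f["intrinsics"].round(1).tolist())
    def near(x,y,r): return np.hypot(P[...,0]-x,P[...,1]-y)<r
    m=near(.615,.208,.06)&(hsv[...,1]>120)&(abs(hsv[...,0].astype(int)-112)<14)&(P[...,2]>.01)
    print("blue",m.sum(),np.nanmean(P[m],0),np.nanmin(P[m],0),np.nanmax(P[m],0))
    n=near(.492,-.184,.075)
    red=n&(hsv[...,1]>130)&((hsv[...,0]<8)|(hsv[...,0]>172))
    k,l,s,ce=cv2.connectedComponentsWithStats(red.astype(np.uint8))
    for i in range(1,k):
        if s[i,4]>8:
            q=P[l==i];print("red",s[i,4],np.nanmean(q,0).round(4),np.nanmedian(q,0).round(4),"zmax",np.nanpercentile(q[:,2],[50,90]).round(4),ce[i])
    br=n&(hsv[...,1]>90)&(hsv[...,0]>14)&(hsv[...,0]<32)
    print("brass",br.sum(),np.nanmean(P[br],0),np.nanmax(P[br],0))
    print("zhist",np.histogram(P[n][:,2],bins=np.arange(0.0,.1,.004)))
E
```

```text
top [[530.9, 0.0, 321.0], [0.0, 530.9, 240.6], [0.0, 0.0, 1.0]]<stdin>:7: RuntimeWarning: Mean of empty slice
Traceback (most recent call last):
ValueError: zero-size array to reduction operation fmin which has no identity
```

Run:
```python
from h import *
for c in ["top","scene"]:
    f,P=cloud(c); hsv=cv2.cvtColor(f["color"],cv2.COLOR_RGB2HSV).astype(int)
    def near(x,y,r): return np.hypot(P[...,0]-x,P[...,1]-y)<r
    m=near(.615,.208,.06)&(hsv[...,1]>50)&(abs(hsv[...,0]-112)<16)
    q=P[m]; print(c,"blue",m.sum(),q.mean(0).round(4),(q.min(0)/2+q.max(0)/2).round(4),np.ptp(q,axis=0).round(3),np.median(q[:,2]))
    n=near(.492,-.184,.075)
    red=n&(hsv[...,1]>130)&((hsv[...,0]<8)|(hsv[...,0]>172))
    k,l,s,ce=cv2.connectedComponentsWithStats(red.astype(np.uint8))
    for i in range(1,k):
        if s[i,4]>8:
            q=P[l==i];print("red",s[i,4],np.median(q,0).round(4),np.percentile(q[:,2],[20,50,80]).round(4))
    br=n&(hsv[...,1]>90)&(hsv[...,0]>12)&(hsv[...,0]<32)
    print("brass",br.sum(),np.median(P[br],0))
    bl=n&(hsv[...,2]<50)&(P[...,2]<.02)
    if bl.sum(): print("foot",P[bl].min(0)/2+P[bl].max(0)/2)
    print("z>.04",np.histogram(P[n][:,2],bins=np.arange(0.04,.1,.003)))
```

```text
top blue 532 [0.609  0.206  0.0277] [0.611  0.2067 0.0155] [0.06  0.061 0.038] 0.02797623588121656
red 32 [ 0.4704 -0.214   0.0752] [0.0718 0.0752 0.0769]
red 33 [ 0.4588 -0.1771  0.0755] [0.072  0.0755 0.0769]
brass 96 [ 0.49462007 -0.18450307  0.0579997 ]
z>.04 (array([  2,   0,   5,  14,  82, 136,  77,  49,   5,   7,  20,  48,  55,
        15,   0,   0,   0,   0,   0]), array([0.04 , 0.043, 0.046, 0.049, 0.052, 0.055, 0.058, 0.061, 0.064,
       0.067, 0.07 , 0.073, 0.076, 0.079, 0.082, 0.085, 0.088, 0.091,
       0.094, 0.097]))
scene blue 50 [0.6267 0.1991 0.0261] [0.6163 0.2067 0.0177] [0.063 0.065 0.028] 0.02658856732165682
red 19 [ 0.4584 -0.176   0.0741] [0.0729 0.0741 0.0756]
red 23 [ 0.4711 -0.2137  0.0737] [0.0715 0.0737 0.0758]
brass 73 [ 0.49434157 -0.18316989  0.05809133]
foot [ 0.49427431 -0.18593933  0.00670685]
z>.04 (array([  5,   5,  10,  31,  83, 105,  83,  38,  10,  13,  37,  52,  30,
         9,   0,   0,   0,   0,   0]), array([0.04 , 0.043, 0.046, 0.049, 0.052, 0.055, 0.058, 0.061, 0.064,
       0.067, 0.07 , 0.073, 0.076, 0.079, 0.082, 0.085, 0.088, 0.091,
       0.094, 0.097]))
```

```bash
cat >> h.py <<'E'
AX=np.array([.492,-.185]); YAW=.314
def pose(yaw,tilt=0):
    c,s=np.cos(yaw),np.sin(yaw)
    return np.array([[c,s,0],[s,-c,0],[0,0,-1.]])@R.from_euler('y',tilt).as_matrix()
def go(p,Rt=None):
    s=state(); w,x,y,z=s["tool_rot"]; R0=R.from_quat([x,y,z,w]).as_matrix()
    d=R0.T@(np.asarray(p)-s["tool_pos"])/.5
    r=R.from_matrix(R0.T@(R0 if Rt is None else Rt)).as_rotvec()/1.5
    print("t",round(s["time"],2),"go",d.round(4),r.round(4),"dist mm",round(np.linalg.norm(d)*500,1),"F",s["contact_force"].round(2),"w",round(s["gripper_width"],3))
E
python3 -c "
from h import *
go([.47,-.19,.25],pose(YAW))"
```

```text
t 1.35 go [ 0.8252 -0.6609 -0.0374] [ 0.      0.     -0.0522] dist mm 529.0 F [-0.29  0.26  0.72] w 1.0
```

>>> jog_arm:
  motion: "100 0.825 -0.66 -0.037 0 0 -0.052; 100 0.825 -0.66 -0.037 0 0 -0.052; 100 0.825 -0.66 -0.037 0 0 -0.052; 100 0.825 -0.66 -0.037 0 0 -0.052; 100 0.825 -0.66 -0.037 0 0 -0.052"

```text
time: 1.98
tool_pos: [0.3385, -0.3594, 0.2426]
tool_rot: [0.0, 0.988, 0.156, 0.0]
contact_force: [0.6, -0.1, 0.2]
gripper_width: 1.0
grasp_force: 0.0
```

```bash
python3 -c "
from h import *
go([.47,-.19,.25],pose(YAW))"
```

```text
t 1.98 go [ 0.3546 -0.2412 -0.0148] [ 0.0006 -0.0003 -0.0004] dist mm 214.6 F [ 0.63 -0.08  0.24] w 1.0
```

>>> jog_arm:
  motion: "100 0.355 -0.241 -0.015 0 0 0; 100 0.355 -0.241 -0.015 0 0 0; 100 0.355 -0.241 -0.015 0 0 0; 100 0.355 -0.241 -0.015 0 0 0; 100 0.355 -0.241 -0.015 0 0 0"

```text
time: 2.6
tool_pos: [0.47, -0.1902, 0.2499]
tool_rot: [0.0, 0.987, 0.158, 0.0]
contact_force: [0.3, -0.1, -0.8]
gripper_width: 1.001
grasp_force: 0.0
```

Run:
```python
from h import *
f,P=cloud("wrist"); cv2.imwrite("pics/w1.png",f["color"][...,::-1])
print(f["world_from_camera"].round(3).tolist(),state()["tool_pos"])
hsv=cv2.cvtColor(f["color"],cv2.COLOR_RGB2HSV).astype(int)
for t in ["lamp_axis","lug_side","catch_side"]: print(t,[(round(r["p"],2),np.round(r["at"],4).tolist()) for r in place_of("wrist",t)[:1]])
n=np.hypot(P[...,0]-.492,P[...,1]+.184)<.075
red=n&(hsv[...,1]>130)&((hsv[...,0]<8)|(hsv[...,0]>172))&(P[...,2]>.04)
k,l,s,ce=cv2.connectedComponentsWithStats(red.astype(np.uint8))
for i in range(1,k):
    if s[i,4]>20:
        q=P[l==i];print("red",s[i,4],np.median(q,0).round(4),np.percentile(q[:,2],[20,50,90]).round(4),ce[i])
bl=n&(hsv[...,2]<60)&(abs(P[...,2]-.01)<.006)
q=P[bl];print("foot",q.min(0),q.max(0),(q.min(0)+q.max(0))/2)
print(np.histogram(P[n][:,2],bins=np.arange(0.045,.09,.002)))
go([.47,-.19,.25],pose(YAW))
```

```text
[[0.312, 0.9, 0.304, 0.55], [-0.95, 0.296, 0.099, -0.163], [-0.0, -0.32, 0.947, 0.392], [0.0, 0.0, 0.0, 1.0]] [ 0.46932552 -0.19126226  0.24979293]
lamp_axis [(0.57, [0.4864, -0.1879, 0.0507])]
lug_side [(0.97, [0.4591, -0.1962, 0.0497])]
catch_side [(0.58, [0.5243, -0.1727, 0.0494])]
red 212 [ 0.4622 -0.1739  0.0733] [0.0724 0.0733 0.0743] [301.64622642 208.98584906]
red 206 [ 0.4743 -0.2119  0.0734] [0.0726 0.0734 0.0742] [347.24271845 209.44660194]
foot [ 0.44729478 -0.23190853  0.00526655] [ 0.54173375 -0.13713514  0.01450178] [ 0.49451426 -0.18452184  0.00988416]
(array([  2,  12,  18,  48, 790, 596, 157, 425,  13,   5,   4,   5,  29,
       189, 376, 109, 193,   2,   0,   0,   0,   0]), array([0.045, 0.047, 0.049, 0.051, 0.053, 0.055, 0.057, 0.059, 0.061,
       0.063, 0.065, 0.067, 0.069, 0.071, 0.073, 0.075, 0.077, 0.079,
       0.081, 0.083, 0.085, 0.087, 0.089]))
t 2.8 go [ 0.0042 -0.004  -0.0007] [ 0.0001  0.0002 -0.0012] dist mm 2.9 F [ 0.2  -0.24  0.1 ] w 1.0
```

View pics/w1.png

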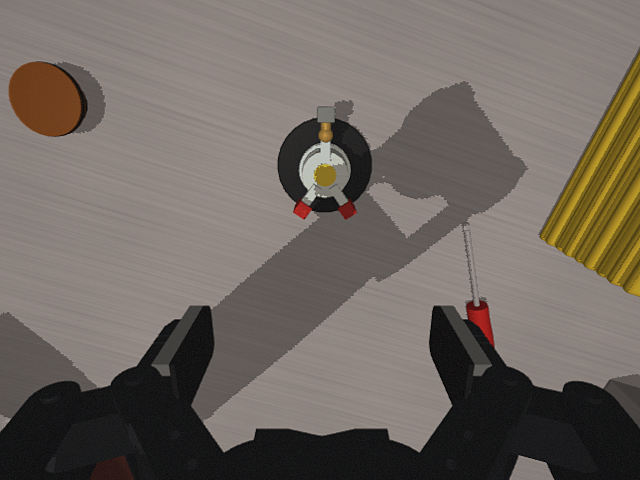

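```bash
sed -i 's/AX=.*YAW=.*/AX=np.array([.494,-.185]); YAW=.31/' h.py; python3 -c "
from h import *
go([.59,.198,.17],pose(YAW))"
```

```text
t 2.8 go [ 0.471  -0.6688  0.159 ] [0.0001 0.0002 0.0015] dist mm 416.7 F [ 0.2  -0.24  0.1 ] w 1.0
```

>>> jog_arm:
  motion: "100 0.471 -0.669 0.159 0 0 0.001; 100 0.471 -0.669 0.159 0 0 0.001; 100 0.471 -0.669 0.159 0 0 0.001; 100 0.471 -0.669 0.159 0 0 0.001; 100 0.471 -0.669 0.159 0 0 0.001"

```text
time: 3.42
tool_pos: [0.5603, 0.1019, 0.19]
tool_rot: [0.0, 0.988, 0.154, 0.0]
contact_force: [1.5, 0.4, -0.2]
gripper_width: 1.0
grasp_force: 0.0
```

Run:
```python
from h import *
go([.59,.198,.17],pose(YAW))
```

```text
t 3.42 go [ 0.1152 -0.1649  0.04  ] [ 0.0004 -0.0004  0.0001] dist mm 102.6 F [ 1.46  0.39 -0.25] w 1.0
```

>>> jog_arm:
  motion: "100 0.115 -0.165 0.04 0 0 0; 100 0.115 -0.165 0.04 0 0 0; 100 0.115 -0.165 0.04 0 0 0; 100 0.115 -0.165 0.04 0 0 0; 100 0.115 -0.165 0.04 0 0 0"

```text
time: 4.05
tool_pos: [0.5894, 0.196, 0.1706]
tool_rot: [0.0, 0.988, 0.154, 0.0]
contact_force: [0.3, 0.6, 1.0]
gripper_width: 1.0
grasp_force: 0.0
```

Run:
```python
from h import *
f,P=cloud("wrist"); cv2.imwrite("pics/w2.png",f["color"][...,::-1])
print(place_of("wrist","clear_center"))
m=cut_out("wrist","clear_center")[0]["pixels"]; q=P[m]; q=q[abs(q[:,2]-.028)<.005]
print("cut",m.sum(),((q.min(0)+q.max(0))/2).round(4),np.ptp(q,axis=0),np.median(q[:,2]))
n=(np.hypot(P[...,0]-.613,P[...,1]-.207)<.05)&(abs(P[...,2]-.028)<.004); q=P[n]
c,r=cv2.minEnclosingCircle((q[:,:2]*1000).astype(np.float32)); print(c,r,np.median(q[:,2]))
u=proj(f,np.array([[.613,.207,.028],[.613+.032*np.cos(YAW),.207+.032*np.sin(YAW),.028]]));print(u)
go([.613,.207,.06],pose(YAW))
```

```text
[{'at': [0.6316, 0.4046, -0.0], 'p': 0.66}, {'at': [0.6133, 0.2077, 0.0234], 'p': 0.63}]
cut 5569 [0.6163 0.2102 0.0265] [0.06387159 0.06445159 0.00680279] 0.027479429945628908
(616.2095336914062, 210.20726013183594) 32.42431640625 0.027478224185747635
[[318.01809247 185.40843358]
 [317.907015   142.32677801]]
t 4.2 go [ 0.0514 -0.0053  0.2213] [ 0.0001 -0.0004  0.0005] dist mm 113.6 F [-0.57 -0.24  0.6 ] w 1.0
```

View pics/w2.png

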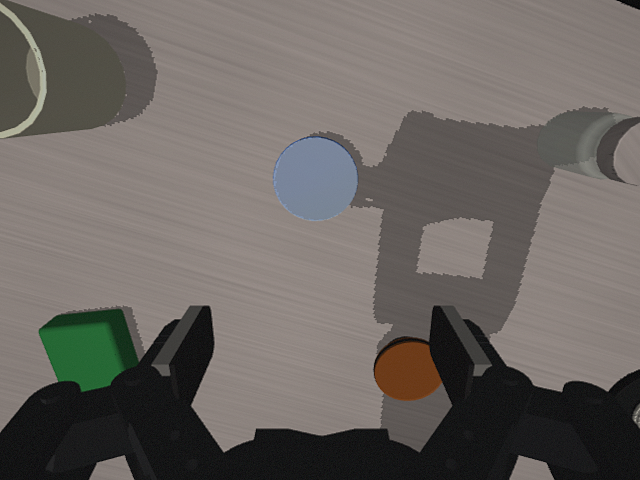

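```bash
sed -i 's/AX=.*YAW/AX=np.array([.4945,-.1845]); YAW/' h.py
python3 - <<'E'
from h import *
go([.616,.2097,.1],pose(YAW))
go([.616,.2097,.005],pose(YAW))
E
```

```text
t 4.2 go [ 0.0588 -0.0086  0.1413] [ 0.0001 -0.0004  0.0005] dist mm 76.6 F [-0.57 -0.24  0.6 ] w 1.0
t 4.2 go [ 0.0587 -0.0086  0.3313] [ 0.0001 -0.0004  0.0005] dist mm 168.3 F [-0.57 -0.24  0.6 ] w 1.0
```

>>> jog_arm:
  motion: "100 0.059 -0.009 0.12 0 0 0; 100 0.059 -0.009 0.18 0 0 0; 100 0.059 -0.009 0.25 0 0 0; 100 0.059 -0.009 0.31 0 0 0; 100 0.059 -0.009 0.33 0 0 0"

```text
time: 4.82
tool_pos: [0.6142, 0.2102, 0.0028]
tool_rot: [0.0, 0.988, 0.155, -0.002]
contact_force: [-0.2, 0.4, -0.1]
gripper_width: 0.998
grasp_force: 0.0
```

Run:
```python
from h import *
go([.616,.2097,.005],pose(YAW))
f=grab_frame("wrist"); cv2.imwrite("pics/w3.png",f["color"][...,::-1])
```

```text
t 4.83 go [ 0.0031  0.002  -0.0044] [-0.0002  0.0026  0.0011] dist mm 2.9 F [-0.19  0.4  -0.06] w 0.998
```

View pics/w3.png

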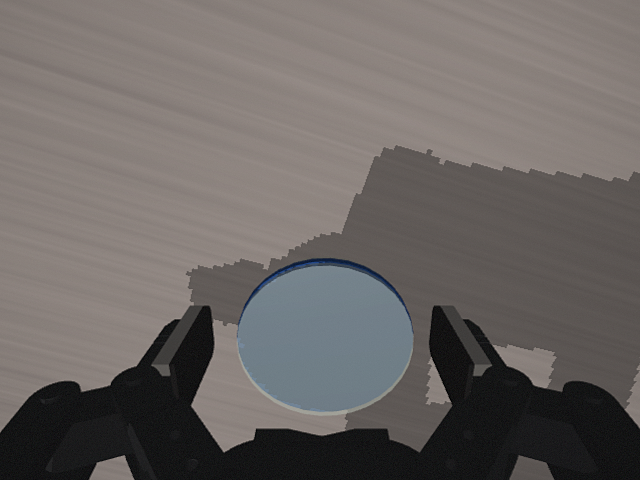

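>>> jog_arm:
  motion: "40 0 0 0 0 0 0; 40 0 0 0 0 0 0; 40 0 0 0 0 0 0; 40 0 0 0 0 0 0; 40 0 0 0 0 0 0"

```text
time: 5.5
tool_pos: [0.6176, 0.2114, 0.0076]
tool_rot: [-0.0, 0.988, 0.156, 0.002]
contact_force: [-0.6, -0.7, 6.0]
gripper_width: 0.716
grasp_force: 65.4
```

Run:
```python
from h import *
s=state();print(s["grasp_force"],s["gripper_width"])
f=grab_frame("wrist"); cv2.imwrite("pics/w4.png",f["color"][...,::-1])
go([.616,.2097,.19],pose(YAW))
u=.025*0
for d in [.019,.025]:
    p=s["tool_pos"]+[0,0,d]; print(proj(f,np.array([p,p+[.032*np.cos(YAW),.032*np.sin(YAW),0],p-[.032*np.cos(YAW),.032*np.sin(YAW),0]])))
```

```text
65.43508887290955 0.7162661711308193
t 5.55 go [-0.0026  0.0023 -0.3648] [ 0.0003 -0.0026  0.0015] dist mm 182.4 F [-0.32 -1.26  6.12] w 0.721
[[323.21319542 339.91115883]
 [323.57971591 261.796783  ]
 [322.89487482 407.75297213]]
[[323.29230052 349.59435249]
 [323.68137312 268.77244348]
 [322.9563579  419.37958841]]
```

View pics/w4.png

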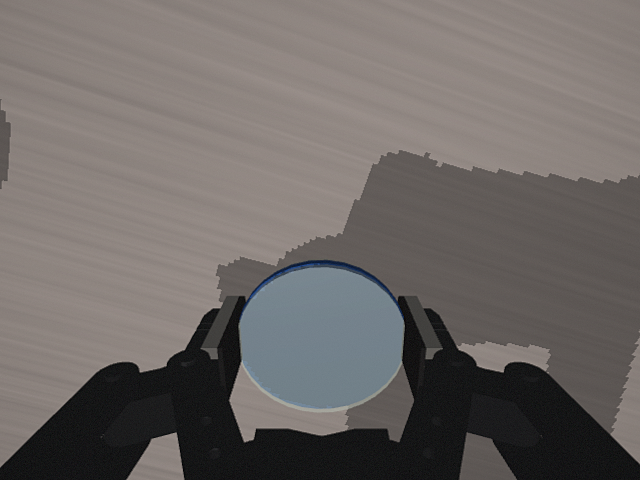

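>>> jog_arm:
  motion: "40 0 0 -0.04 0 0 0; 40 0 0 -0.12 0 0 0; 40 0 0 -0.24 0 0 0; 40 0 0 -0.36 0 0 0; 40 0 0 -0.36 0 0 0"

```text
time: 6.18
tool_pos: [0.6195, 0.212, 0.1945]
tool_rot: [-0.0, 0.988, 0.156, 0.007]
contact_force: [0.1, -0.3, -0.6]
gripper_width: 0.717
grasp_force: 65.2
```

```bash
cat >> h.py <<'E'
def lens_tool(save=None):
    """lens top centre and normal in the tool frame, from the wrist camera"""
    f,P=cloud("wrist"); s=state(); w,x,y,z=s["tool_rot"]; R0=R.from_quat([x,y,z,w]).as_matrix()
    if save: cv2.imwrite(save,f["color"][...,::-1])
    Q=(P-s["tool_pos"])@R0
    m=(abs(Q[...,0])<.045)&(abs(Q[...,1])<.029)&(abs(Q[...,2]+.02)<.012)
    q=Q[m]; c,n=None,None
    A=np.c_[q[:,:2],np.ones(len(q))]; k=np.linalg.lstsq(A,q[:,2],rcond=None)[0]
    g=abs(A@k-q[:,2])<.002; k=np.linalg.lstsq(A[g],q[g,2],rcond=None)[0]
    qq=q[g]; xs=qq[abs(qq[:,1])<.006][:,0]
    print("lens top z",k[2].round(4),"slopes",k[:2].round(4),"x range",np.percentile(xs,[.5,99.5]).round(4),"n",g.sum())
    return f
E
python3 - <<'E'
from h import *
lens_tool()
s=state();print(s["grasp_force"],s["gripper_width"],s["contact_force"],s["tool_pos"])
go([AX[0]+.03,AX[1]+.01,.2],pose(YAW))
E
```

```text
lens top z -0.024 slopes [-0.0018 -0.0004] x range [-0.0307  0.0328] n 19096
65.24693369865417 0.7177685821029183 [-0.8198246   0.5874302  -1.47453759] [0.6176343  0.21147795 0.19026471]
t 6.22 go [-0.4144  0.6773 -0.0222] [ 0.0005 -0.0052  0.0016] dist mm 397.2 F [-0.82  0.59 -1.47] w 0.718
```

```bash
cat >> h.py <<'E'
LO=np.array([.001,0,-.020]); TH=.384
def tcp_for(cx,cz,th=TH,cy=0):
    c,s=np.cos(YAW),np.sin(YAW); Rt=pose(YAW,th)
    C=np.array([AX[0]+c*cx-s*cy,AX[1]+s*cx+c*cy,cz]); return C-Rt@LO,Rt
def lens_now():
    s=state(); w,x,y,z=s["tool_rot"]; R0=R.from_quat([x,y,z,w]).as_matrix()
    C=s["tool_pos"]+R0@LO; d=C[:2]-AX; c,sn=np.cos(YAW),np.sin(YAW)
    F=s["contact_force"]
    print("t",round(s["time"],2),"lens lamp-x,y,z mm",np.round([1e3*(d@[c,sn]),1e3*(d@[-sn,c]),1e3*C[2]],1),"tilt",round(float(np.degrees(np.arctan2(R0[:2,2]@[c,sn],-R0[2,2]))),1),"F lamp",np.round([F[:2]@[c,sn],F[:2]@[-sn,c],F[2]],1),"grip",round(s["grasp_force"],1),round(s["gripper_width"],3))
E
python3 -c "
from h import *
lens_now(); go(*tcp_for(.010,.125))"
```

```text
t 6.22 lens lamp-x,y,z mm [238.9 339.6 210.3] tilt 0.4 F lamp [-0.6  0.8 -1.5] grip 65.2 0.718
t 6.22 go [-0.446   0.6779  0.1654] [2.000e-04 2.508e-01 1.700e-03] dist mm 414.0 F [-0.82  0.59 -1.47] w 0.718
```

>>> jog_arm:
  motion: "40 -0.446 0.678 0.1 0 0.25 0.001; 40 -0.446 0.678 0.1 0 0.25 0.001; 40 -0.446 0.678 0.1 0 0.25 0.001; 40 -0.446 0.678 0.1 0 0.25 0.001; 40 -0.446 0.678 0.1 0 0.25 0.001"

```text
time: 6.85
tool_pos: [0.5309, -0.0889, 0.1448]
tool_rot: [-0.03, 0.971, 0.152, 0.183]
contact_force: [0.7, -0.7, 0.2]
gripper_width: 0.721
grasp_force: 65.3
```

```bash
python3 -c "
from h import *
lens_now(); go(*tcp_for(.010,.125))"
```

```text
t 6.85 lens lamp-x,y,z mm [ 57.4  79.9 163.7] tilt 21.4 F lamp [ 0.4 -0.8  0.2] grip 65.3 0.721
t 6.85 go [-0.1162  0.1599  0.0372] [-0.0016  0.0074  0.0002] dist mm 100.6 F [ 0.67 -0.67  0.21] w 0.721
```

>>> jog_arm:
  motion: "40 -0.116 0.16 0.037 -0.002 0.007 0; 40 -0.116 0.16 0.037 -0.002 0.007 0; 40 -0.116 0.16 0.037 -0.002 0.007 0; 40 -0.116 0.16 0.037 -0.002 0.007 0; 40 -0.116 0.16 0.037 -0.002 0.007 0"

```text
time: 7.48
tool_pos: [0.513, -0.1774, 0.1086]
tool_rot: [-0.029, 0.97, 0.152, 0.189]
contact_force: [0.2, 0.3, -1.5]
gripper_width: 0.723
grasp_force: 65.4
```

Run:
```python
from h import *
lens_now(); go(*tcp_for(.010,.09))
f=lens_tool("pics/w5.png")
c,s=np.cos(YAW),np.sin(YAW)
for c_ in ["top","scene"]:
    print(c_,[np.round(r["at"],4).tolist()+[round(r["p"],2)] for r in place_of(c_,"clear_center")[:2]])
lens_now()
```

```text
t 7.47 lens lamp-x,y,z mm [ 13.2   1.2 127.5] tilt 22.1 F lamp [ 0.3  0.2 -1.5] grip 65.4 0.723
t 7.47 go [-0.0341  0.002   0.0671] [ 0.0011 -0.0011  0.0015] dist mm 37.6 F [ 0.2   0.31 -1.49] w 0.723
lens top z -0.0189 slopes [0.0052 0.0007] x range [-0.0331  0.0303] n 19083
top [[0.6144, 0.2098, 0.0285, 0.58]]
scene [[0.6121, 0.2076, 0.0237, 0.82]]
t 7.62 lens lamp-x,y,z mm [ 13.2   0.8 127.8] tilt 22.1 F lamp [ 0.6 -0.5 -1.3] grip 65.4 0.716
```

View pics/w5.png

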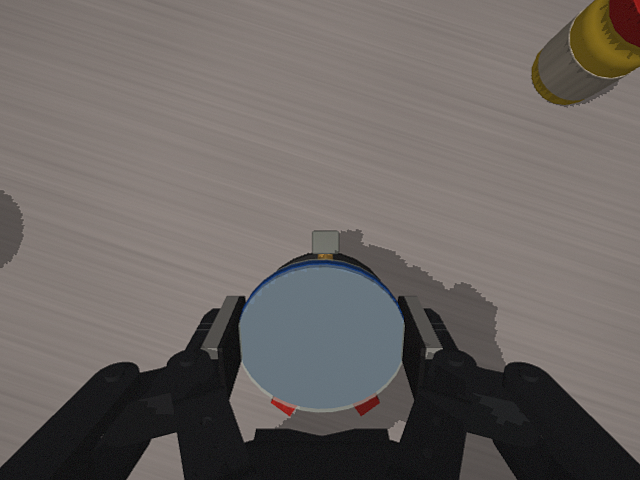

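```bash
sed -i 's/^LO=.*; TH/LO=np.array([-.0005,0,-.016]); TH/' h.py
python3 - <<'E'
from h import *
lens_now(); go(*tcp_for(.0095,.08,cy=-.0003)); go(*tcp_for(.0095,.07,cy=-.0003))
E
```

```text
t 7.62 lens lamp-x,y,z mm [ 13.3   0.8 123.5] tilt 22.1 F lamp [ 0.6 -0.5 -1.3] grip 65.4 0.716
t 7.62 go [-0.0399  0.0019  0.0777] [ 0.0015 -0.0013  0.0016] dist mm 43.7 F [ 0.73 -0.27 -1.31] w 0.716
t 7.62 go [-0.0475  0.0018  0.0963] [ 0.0015 -0.0013  0.0016] dist mm 53.7 F [ 0.73 -0.27 -1.31] w 0.716
```

>>> jog_arm:
  motion: "40 -0.012 0.002 0.025 0 0 0; 40 -0.022 0.002 0.045 0 0 0; 40 -0.032 0.002 0.062 0 0 0; 40 -0.04 0.002 0.078 0 0 0; 40 -0.04 0.002 0.078 0 0 0"

```text
time: 8.25
tool_pos: [0.5087, -0.1804, 0.0635]
tool_rot: [-0.029, 0.97, 0.151, 0.189]
contact_force: [0.1, 0.6, -1.7]
gripper_width: 0.722
grasp_force: 65.4
```

Run:
```python
from h import *
lens_now(); go(*tcp_for(.0095,.07,cy=-.0003))
```

```text
t 8.25 lens lamp-x,y,z mm [ 8.3 -0.4 78.1] tilt 22.0 F lamp [ 0.3  0.5 -1.7] grip 65.4 0.722
t 8.25 go [-0.0039 -0.0002  0.016 ] [ 0.0005 -0.0001 -0.0001] dist mm 8.2 F [ 0.08  0.57 -1.74] w 0.722
```

>>> jog_arm:
  motion: "40 0 0 0.002 0 0 0; 40 -0.001 0 0.0035 0 0 0; 40 -0.001 0 0.005 0 0 0; 40 -0.001 0 0.006 0 0 0; 40 -0.001 0 0.006 0 0 0"

```text
time: 8.88
tool_pos: [0.5101, -0.1806, 0.0619]
tool_rot: [-0.028, 0.97, 0.152, 0.189]
contact_force: [-0.6, -0.1, -0.7]
gripper_width: 0.723
grasp_force: 65.4
```

Run:
```python
from h import *
lens_now()
```

```text
t 8.88 lens lamp-x,y,z mm [ 9.5 -1.  76.5] tilt 22.1 F lamp [-0.6  0.1 -0.7] grip 65.4 0.723
```

>>> jog_arm:
  motion: "40 0 0 0.001 0 0 0; 40 -0.001 0 0.002 0 0 0; 40 -0.001 0 0.003 0 0 0; 40 -0.0015 0 0.004 0 0 0; 40 -0.0015 0 0.004 0 0 0"

```text
time: 9.5
tool_pos: [0.5105, -0.1807, 0.0602]
tool_rot: [-0.028, 0.97, 0.152, 0.19]
contact_force: [0.2, 0.6, 2.5]
gripper_width: 0.719
grasp_force: 65.5
```

>>> jog_arm:
  motion: "40 0 0 0.001 0 0 0; 40 -0.0005 0 0.0015 0 0 0; 40 -0.001 0 0.002 0 0 0; 40 -0.001 0 0.003 0 0 0; 40 -0.001 0 0.003 0 0 0"

```text
time: 10.12
tool_pos: [0.5109, -0.1809, 0.0592]
tool_rot: [-0.028, 0.97, 0.152, 0.19]
contact_force: [-1.5, 2.3, 7.4]
gripper_width: 0.721
grasp_force: 65.9
```

Run:
```python
from h import *
lens_now()
```

```text
t 10.12 lens lamp-x,y,z mm [10.3 -1.5 73.8] tilt 22.2 F lamp [-0.8  2.7  7.4] grip 65.9 0.721
```

>>> jog_arm:
  motion: "40 0.001 -0.0015 -0.002 0 0 0; 40 -0.003 -0.0015 -0.004 0 0 0; 40 -0.006 -0.0015 -0.005 0 0 0; 40 -0.009 -0.0015 -0.006 0 0 0; 40 -0.011 -0.0015 -0.007 0 0 0"

```text
time: 10.75
tool_pos: [0.5038, -0.1819, 0.0594]
tool_rot: [-0.028, 0.97, 0.152, 0.19]
contact_force: [0.5, -0.5, 4.0]
gripper_width: 0.72
grasp_force: 65.8
```

Run:
```python
from h import *
lens_now()
f=lens_tool("pics/w6.png")
```

```text
t 10.75 lens lamp-x,y,z mm [ 3.2 -0.3 74. ] tilt 22.1 F lamp [ 0.3 -0.6  4. ] grip 65.8 0.72
lens top z -0.0191 slopes [0.0442 0.0005] x range [-0.032   0.0308] n 18795
```

View pics/w6.png

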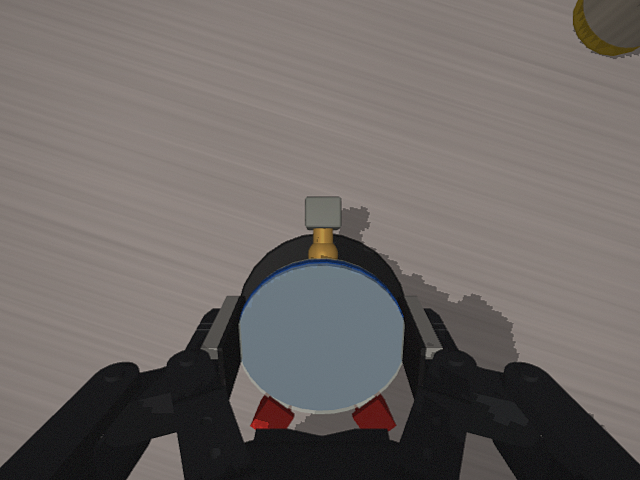

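>>> jog_arm:
  motion: "40 -0.001 0 -0.0015 0 0 0; 40 -0.002 0 -0.002 0 0 0; 40 -0.003 0 -0.0025 0 0 0; 40 -0.004 0 -0.003 0 0 0; 40 -0.004 0 -0.003 0 0 0"

```text
time: 11.42
tool_pos: [0.5012, -0.1824, 0.0596]
tool_rot: [-0.029, 0.97, 0.152, 0.189]
contact_force: [-1.0, 0.1, 2.4]
gripper_width: 0.72
grasp_force: 65.8
```

Run:
```python
from h import *
lens_now()
```

```text
t 11.43 lens lamp-x,y,z mm [ 0.6  0.  74.2] tilt 22.1 F lamp [-0.9  0.4  2.4] grip 65.8 0.72
```

>>> jog_arm:
  motion: "40 -0.001 0 0 0 0 0; 40 -0.0015 0 -0.0005 0 0 0; 40 -0.002 0 -0.001 0 0 0; 40 -0.0025 0 -0.001 0 0 0; 40 -0.0025 0 -0.001 0 0 0"

```text
time: 12.05
tool_pos: [0.5004, -0.1829, 0.06]
tool_rot: [-0.028, 0.97, 0.152, 0.19]
contact_force: [3.1, 0.8, 0.3]
gripper_width: 0.717
grasp_force: 65.6
```

>>> jog_arm:
  motion: "40 -0.001 0 0 0 0 0; 40 -0.0015 0 -0.0005 0 0 0; 40 -0.002 0 -0.001 0 0 0; 40 -0.0025 0 -0.001 0 0 0; 40 -0.0025 0 -0.001 0 0 0"

```text
time: 12.68
tool_pos: [0.5, -0.1833, 0.0605]
tool_rot: [-0.028, 0.97, 0.151, 0.191]
contact_force: [8.0, 1.5, -0.5]
gripper_width: 0.721
grasp_force: 65.8
```

Run:
```python
from h import *
lens_now()
f=lens_tool("pics/w7.png")
```

```text
t 12.68 lens lamp-x,y,z mm [-1.  -0.5 75.1] tilt 22.2 F lamp [ 8.1 -1.  -0.5] grip 65.8 0.721
lens top z -0.0191 slopes [0.0077 0.0004] x range [-0.0311  0.0308] n 17471
```

```bash
python3 -c "
import cv2
a=cv2.imread('pics/w7.png')[180:440,210:440]; cv2.imwrite('pics/w7c.png',cv2.resize(a,None,fx=2.3,fy=2.3,interpolation=2))"
```

```text
(no output)
```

View pics/w7c.png

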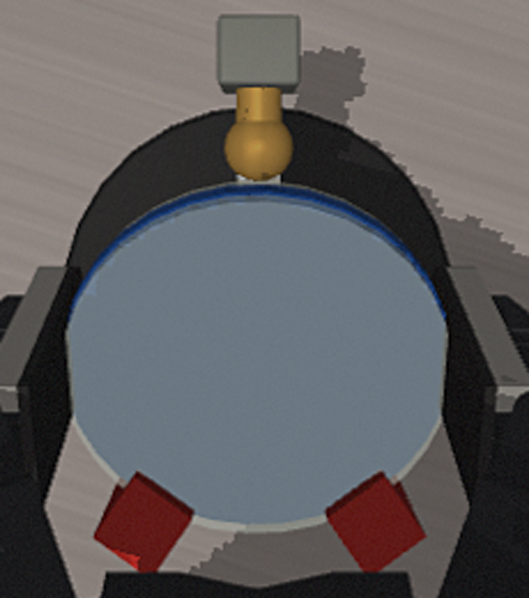

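Run:
```python
from h import *
go(*tcp_for(-.0002,.0725,th=.28))
```

```text
t 12.72 go [-0.004  -0.0012  0.0053] [ 0.0023 -0.072  -0.0001] dist mm 3.4 F [ 7.33  1.11 -1.22] w 0.721
```

>>> jog_arm:
  motion: "40 -0.0005 0 0.0015 0 -0.018 0; 40 -0.001 0 0.003 0 -0.036 0; 40 -0.002 0 0.0045 0 -0.054 0; 40 -0.0025 0 0.006 0 -0.072 0; 40 -0.0025 0 0.006 0 -0.072 0"

```text
time: 13.35
tool_pos: [0.4992, -0.1836, 0.0567]
tool_rot: [-0.02, 0.978, 0.153, 0.137]
contact_force: [4.6, -1.9, 0.4]
gripper_width: 0.722
grasp_force: 65.8
```

Run:
```python
from h import *
lens_now()
```

```text
t 13.35 lens lamp-x,y,z mm [-0.1 -0.5 72. ] tilt 15.9 F lamp [ 3.8 -3.2  0.4] grip 65.8 0.722
```

>>> jog_arm:
  motion: "40 0.001 0.001 0 0 0 0; 40 0.001 0.001 0 0 0 0; 100 0.001 0.001 0 0 0 0; 100 0.001 0.001 0 0 0 0; 100 0.001 0.001 0 0 0 0"

```text
time: 13.98
tool_pos: [0.499, -0.1834, 0.0563]
tool_rot: [-0.021, 0.979, 0.153, 0.136]
contact_force: [-0.0, -0.7, -0.6]
gripper_width: 1.001
grasp_force: 0.0
```

Run:
```python
from h import *
lens_now()
f=lens_tool("pics/w8.png")
```

```text
t 13.97 lens lamp-x,y,z mm [-0.2 -0.3 71.6] tilt 15.8 F lamp [-0.2 -0.6 -0.6] grip 0.0 1.001
lens top z -0.0184 slopes [0.0542 0.0007] x range [-0.0307  0.031 ] n 17522
```

View pics/w8.png

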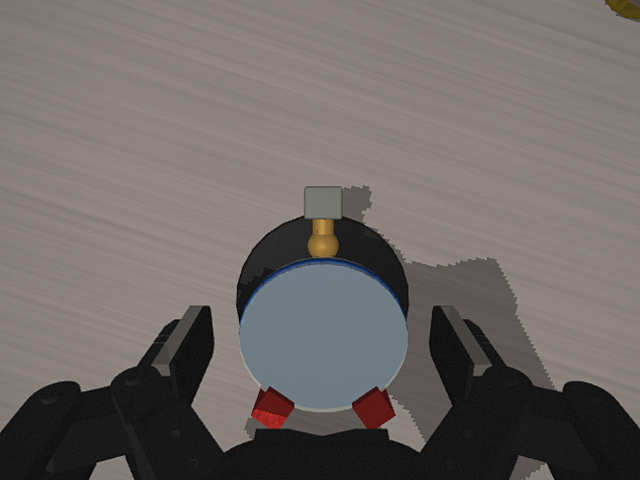

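>>> jog_arm:
  motion: "100 0 0 -0.03 0 0 0; 100 0 0 -0.08 0 0 0; 100 0 0 -0.13 0 0 0; 0 0 0 -0.13 0 -0.09 0; 0 0 0 -0.13 0 -0.18 0"

```text
time: 14.65
tool_pos: [0.4828, -0.1899, 0.1218]
tool_rot: [0.002, 0.988, 0.153, 0.003]
contact_force: [0.2, 0.4, -0.6]
gripper_width: 0.605
grasp_force: 0.0
```

Run:
```python
from h import *
lens_now()
c,s=np.cos(YAW),np.sin(YAW)
go([AX[0]+.013*c,AX[1]+.013*s,.098],pose(YAW))
```

```text
t 14.65 lens lamp-x,y,z mm [-13.4  -1.5 137.8] tilt 0.3 F lamp [ 0.3  0.3 -0.6] grip 0.0 0.605
t 14.65 go [ 0.0514 -0.0036  0.0479] [ 0.0038 -0.0036 -0.0012] dist mm 35.2 F [ 0.2   0.41 -0.63] w 0.605
```

>>> jog_arm:
  motion: "0 0.051 -0.004 0 0.004 -0.003 -0.001; 0 0.051 -0.004 0 0.004 -0.003 -0.001; 0 0.051 -0.004 0 0.004 -0.003 -0.001; 0 0.051 -0.004 0.024 0.004 -0.003 -0.001; 0 0.051 -0.004 0.044 0.004 -0.003 -0.001"

```text
time: 15.28
tool_pos: [0.5054, -0.1794, 0.0963]
tool_rot: [-0.002, 0.988, 0.155, 0.001]
contact_force: [-0.4, 0.9, -0.2]
gripper_width: -0.001
grasp_force: 0.0
```

Run:
```python
from h import *
c,s=np.cos(YAW),np.sin(YAW)
f=grab_frame("wrist"); cv2.imwrite("pics/w9.png",f["color"][...,::-1])
p=state()["tool_pos"];d=p[:2]-AX
print("lamp x,y of TCP mm",1e3*(d@[c,s]),1e3*(d@[-s,c]),p[2])
go([AX[0]+.013*c,AX[1]+.013*s,.087],pose(YAW))
```

```text
lamp x,y of TCP mm 11.321010069616369 2.336572840572674 0.09463299721755727
t 15.32 go [0.0034 0.0048 0.0152] [-0.0041 -0.0002  0.0004] dist mm 8.2 F [-0.55 -0.57 -1.06] w -0.0
```

View pics/w9.png

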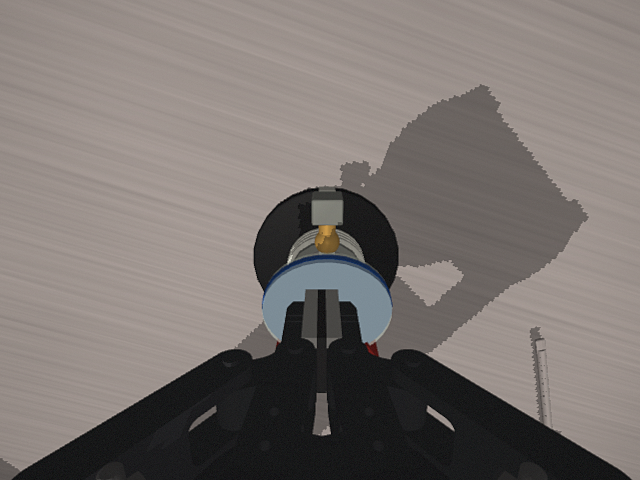

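>>> jog_arm:
  motion: "0 0.003 0.005 0 0 0 0; 0 0.003 0.005 0.005 0 0 0; 0 0.003 0.005 0.01 0 0 0; 0 0.003 0.005 0.015 0 0 0; 0 0.003 0.005 0.015 0 0 0"

```text
time: 15.95
tool_pos: [0.5085, -0.181, 0.0897]
tool_rot: [-0.002, 0.988, 0.155, 0.001]
contact_force: [0.5, -0.1, -0.4]
gripper_width: 0.002
grasp_force: 0.0
```

>>> jog_arm:
  motion: "0 0 0 0.002 0 0 0; 0 0 0 0.004 0 0 0; 0 0 0 0.006 0 0 0; 0 0 0 0.008 0 0 0; 0 0 0 0.008 0 0 0"

```text
time: 16.58
tool_pos: [0.5086, -0.1811, 0.0859]
tool_rot: [-0.002, 0.988, 0.155, 0.001]
contact_force: [1.3, -0.8, -0.9]
gripper_width: 0.001
grasp_force: 0.0
```

>>> jog_arm:
  motion: "0 0 0 0.002 0 0 0; 0 0 0 0.004 0 0 0; 0 0 0 0.006 0 0 0; 0 0 0 0.008 0 0 0; 0 0 0 0.008 0 0 0"

```text
time: 17.2
tool_pos: [0.5086, -0.1811, 0.0819]
tool_rot: [-0.002, 0.988, 0.155, 0.001]
contact_force: [0.3, -0.2, 0.5]
gripper_width: 0.002
grasp_force: 0.0
```

>>> jog_arm:
  motion: "0 0 0 0.001 0 0 0; 0 0 0 0.002 0 0 0; 0 0 0 0.003 0 0 0; 0 0 0 0.004 0 0 0; 0 0 0 0.004 0 0 0"

```text
time: 17.82
tool_pos: [0.5087, -0.1812, 0.0802]
tool_rot: [-0.002, 0.988, 0.155, 0.001]
contact_force: [0.5, 0.9, 1.6]
gripper_width: 0.005
grasp_force: 0.7
```

Contact near 0.080 as expected; press in small steps.

>>> jog_arm:
  motion: "0 0 0 0.001 0 0 0; 0 0 0 0.002 0 0 0; 0 0 0 0.003 0 0 0; 0 0 0 0.004 0 0 0; 0 0 0 0.004 0 0 0"

```text
time: 18.45
tool_pos: [0.5086, -0.1811, 0.0778]
tool_rot: [-0.002, 0.988, 0.155, 0.001]
contact_force: [0.9, 0.1, 1.3]
gripper_width: -0.002
grasp_force: 0.5
```

>>> jog_arm:
  motion: "0 0 0 0.001 0 0 0; 0 0 0 0.002 0 0 0; 0 0 0 0.003 0 0 0; 0 0 0 0.004 0 0 0; 0 0 0 0.004 0 0 0"

```text
time: 19.08
tool_pos: [0.5084, -0.181, 0.0757]
tool_rot: [-0.002, 0.988, 0.155, 0.001]
contact_force: [0.4, -0.1, -0.5]
gripper_width: -0.002
grasp_force: 0.0
```

>>> jog_arm:
  motion: "0 0 0 0.001 0 0 0; 0 0 0 0.002 0 0 0; 0 0 0 0.003 0 0 0; 0 0 0 0.004 0 0 0; 0 0 0 0.004 0 0 0"

```text
time: 19.7
tool_pos: [0.5086, -0.1811, 0.0739]
tool_rot: [-0.002, 0.988, 0.155, 0.001]
contact_force: [0.2, 0.3, -0.5]
gripper_width: 0.001
grasp_force: 0.0
```

Run:
```python
from h import *
f,P=cloud("wrist"); a=f["color"][...,::-1][150:400,190:450]; cv2.imwrite("pics/w10.png",cv2.resize(a,None,fx=2.3,fy=2.3,interpolation=2))
c,s=np.cos(YAW),np.sin(YAW)
d=P[...,:2]-AX; X=d@[c,s]; Y=d@[-s,c]
m=(np.hypot(X,Y)<.031)&(abs(Y)>.018)&(X>-.01)&(P[...,2]>.055)&(P[...,2]<.095)
q=np.c_[X[m],Y[m],np.ones(m.sum())]; k=np.linalg.lstsq(q,P[m][:,2],rcond=None)[0]; print("plane",k.round(4),np.degrees(np.arctan(k[0])),m.sum())
```

```text
plane [ 0.1096 -0.0013  0.0705] 6.25739311425191 2741
```

View pics/w10.png

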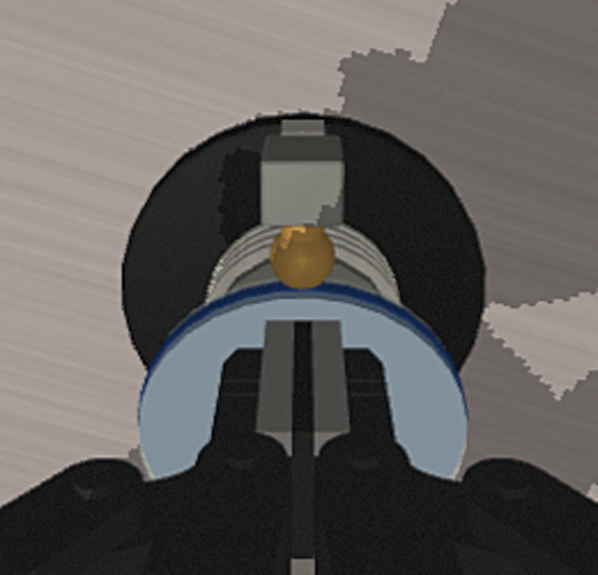

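>>> jog_arm:
  motion: "0 0 0 0.001 0 0 0; 0 0 0 0.002 0 0 0; 0 0 0 0.003 0 0 0; 0 0 0 0.003 0 0 0; 0 0 0 0.003 0 0 0"

```text
time: 20.38
tool_pos: [0.5086, -0.1811, 0.0724]
tool_rot: [-0.002, 0.988, 0.155, 0.001]
contact_force: [-0.1, -0.8, 0.9]
gripper_width: -0.004
grasp_force: 0.0
```

>>> jog_arm:
  motion: "0 0 0 0.001 0 0 0; 0 0 0 0.002 0 0 0; 0 0 0 0.003 0 0 0; 0 0 0 0.003 0 0 0; 0 0 0 0.003 0 0 0"

```text
time: 21.0
tool_pos: [0.5086, -0.1811, 0.0709]
tool_rot: [-0.002, 0.988, 0.155, 0.001]
contact_force: [0.1, -0.0, 0.0]
gripper_width: -0.003
grasp_force: 0.0
```

>>> jog_arm:
  motion: "0 0 0 0.001 0 0 0; 0 0 0 0.002 0 0 0; 0 0 0 0.003 0 0 0; 0 0 0 0.003 0 0 0; 0 0 0 0.003 0 0 0"

```text
time: 21.62
tool_pos: [0.5086, -0.181, 0.0694]
tool_rot: [-0.002, 0.988, 0.155, 0.001]
contact_force: [0.1, 0.6, -0.2]
gripper_width: 0.003
grasp_force: 0.0
```

```bash
cat >> h.py <<'E'
def plane(cam="wrist",xmin=-.01):
    f,P=cloud(cam); c,s=np.cos(YAW),np.sin(YAW)
    d=P[...,:2]-AX; X=d@[c,s]; Y=d@[-s,c]
    m=(np.hypot(X,Y)<.031)&(abs(Y)>.018)&(X>xmin)&(P[...,2]>.055)&(P[...,2]<.095)
    q=np.c_[X[m],Y[m],np.ones(m.sum())]; k=np.linalg.lstsq(q,P[m][:,2],rcond=None)[0]; print("plane",k.round(4),"deg",np.degrees(np.arctan(k[:2])).round(2),m.sum())
    e=(abs(Y)<.03)&(P[...,2]>.055)&(abs(q[0,0])<9)
    hsv=cv2.cvtColor(f["color"],cv2.COLOR_RGB2HSV).astype(int)
    L=(abs(Y)<.004)&(P[...,2]>.05); 
    return f,P,X,Y
E
python3 - <<'E'
from h import *
plane(); print(state()["contact_force"])
E
```

```text
plane [ 0.0232 -0.0001  0.0681] deg [ 1.33 -0.  ] 2791
[ 0.25379356 -0.23680206  0.60762436]
```

>>> jog_arm:
  motion: "0 0 0 0.001 0 0 0; 0 0 0 0.0015 0 0 0; 0 0 0 0.002 0 0 0; 0 0 0 0.002 0 0 0; 0 0 0 0.002 0 0 0"

```text
time: 22.3
tool_pos: [0.5087, -0.1811, 0.0685]
tool_rot: [-0.002, 0.988, 0.155, 0.001]
contact_force: [-0.4, 0.4, 0.1]
gripper_width: 0.002
grasp_force: 0.0
```

>>> jog_arm:
  motion: "0 0 0 0.0005 0 0 0; 0 0 0 0.001 0 0 0; 0 0 0 0.0015 0 0 0; 0 0 0 0.002 0 0 0; 0 0 0 0.002 0 0 0"

```text
time: 22.92
tool_pos: [0.5087, -0.1811, 0.0679]
tool_rot: [-0.002, 0.988, 0.155, 0.001]
contact_force: [-3.2, 1.1, 5.4]
gripper_width: -0.003
grasp_force: 2.4
```

>>> jog_arm:
  motion: "0 0 0 0.0005 0 0 0; 0 0 0 0.001 0 0 0; 0 0 0 0.001 0 0 0; 0 0 0 0.001 0 0 0; 0 0 0 0.001 0 0 0"

```text
time: 23.55
tool_pos: [0.5088, -0.1812, 0.0679]
tool_rot: [-0.002, 0.988, 0.155, 0.001]
contact_force: [-3.2, 1.6, 7.8]
gripper_width: -0.001
grasp_force: 3.8
```

Run:
```python
from h import *
f,P,X,Y=plane(); print(state()["contact_force"])
hsv=cv2.cvtColor(f["color"],cv2.COLOR_RGB2HSV).astype(int)
br=(abs(Y)<.01)&(X>.024)&(X<.046)&(hsv[...,1]>90)&(hsv[...,0]>10)&(hsv[...,0]<32)&(P[...,2]>.06)
print("ball x",np.percentile(X[br],[2,50,98]),"z",np.percentile(P[br][:,2],[2,98]),"y",np.median(Y[br]))
h=(abs(Y)<.01)&(X>.043)&(X<.065)&(P[...,2]>.073); print("housing x",np.percentile(X[h],[2,98]),np.median(P[h][:,2]))
```

```text
plane [0.0015 0.0016 0.0674] deg [0.08 0.09] 2779
[-4.33025465  1.8515567   7.67975299]
ball x [0.03217246 0.03825681 0.04354313] z [0.07014734 0.07605078] y -0.00031135334352212557
housing x [0.04540872 0.05750889] 0.0772862492835793
```

>>> jog_arm:
  motion: "0 0 0 -0.003 0 0 0; 0 0 0 -0.02 0 0 0; 0 0 0 -0.08 0 0 0; 0 -0.05 0 -0.18 0 0 0; 0 -0.08 0 -0.24 0 0 0"

```text
time: 24.22
tool_pos: [0.4706, -0.1944, 0.1897]
tool_rot: [-0.001, 0.988, 0.155, 0.003]
contact_force: [0.4, -1.0, -0.5]
gripper_width: -0.002
grasp_force: 0.0
```

>>> jog_arm:
  motion: "0 0 0 -0.04 0 0 0; 0 0 0 -0.04 0 0 0; 0 0 0 -0.04 0 0 0; 0 0 0 -0.04 0 0 0; 0 0 0 -0.04 0 0 0"

```text
time: 24.85
tool_pos: [0.47, -0.1935, 0.2055]
tool_rot: [-0.003, 0.988, 0.155, 0.0]
contact_force: [0.7, -0.3, -0.6]
gripper_width: -0.004
grasp_force: 0.0
```

Run:
```python
from h import *
print(state()["tool_pos"],state()["contact_force"])
for cam in ["wrist","top","scene"]:
    f,P,X,Y=plane(cam,-.03)
    hsv=cv2.cvtColor(f["color"],cv2.COLOR_RGB2HSV).astype(int)
    z=P[...,2]
    red=(np.hypot(X,Y)<.05)&(X<0)&(hsv[...,1]>130)&((hsv[...,0]<8)|(hsv[...,0]>172))&(z>.06)
    r=np.hypot(X,Y)
    for s in (1,-1):
        q=red&(s*Y>0); print(cam,"lug inner r",np.percentile(r[q],[3,50,97]).round(4),"z",np.median(z[q]).round(4),q.sum())
    blu=(r<.05)&(abs(z-.0675)<.004)&(hsv[...,0]>95)&(hsv[...,0]<125)&(hsv[...,1]>35)
    c,rad=cv2.minEnclosingCircle((np.c_[X[blu],Y[blu]]*1000).astype(np.float32)); print("lens circle mm",np.round(c,1),round(rad,1),"+x edge",np.percentile(X[blu&(abs(Y)<.012)],99).round(4),"+-y",np.percentile(Y[blu&(abs(X)<.006)],[.5,99.5]).round(4))
    br=(abs(Y)<.01)&(X>.024)&(X<.048)&(hsv[...,1]>90)&(hsv[...,0]>10)&(hsv[...,0]<32)&(z>.06)
    if br.any(): print("ball x",np.percentile(X[br],[2,50,98]).round(4),"z98",np.percentile(z[br],98).round(4))
for t in ["amber_center","shaker","spice","mug","screwdriver","sponge"]: print(t,[np.round(r["at"],3).tolist() for r in place_of("top",t)[:1]])
```

```text
[ 0.46999767 -0.19353144  0.20552057] [ 0.72836617 -0.29587172 -0.59121054]
plane [-0.0264 -0.0007  0.0676] deg [-1.51 -0.04] 1637
wrist lug inner r [0.0287 0.0345 0.04  ] z 0.0733 250
wrist lug inner r [0.0287 0.0351 0.0482] z 0.0733 280
lens circle mm [-0.5 -0.3] 32.5 +x edge 0.0304 +-y [-0.0324  0.0314]
ball x [0.0315 0.0379 0.0447] z98 0.0758
plane [-0.0229  0.0106  0.0683] deg [-1.31  0.61] 158
top lug inner r [0.0097 0.0376 0.0494] z 0.521 581
top lug inner r [0.0121 0.0361 0.0491] z 0.5239 537
lens circle mm [-1.1  0.3] 32.2 +x edge 0.0262 +-y [-0.0305  0.0311]
ball x [0.0281 0.0337 0.0411] z98 0.0783
plane [-0.07    0.0116  0.0675] deg [-4.01  0.66] 142
scene lug inner r [0.0062 0.027  0.0474] z 0.5244 249
scene lug inner r [0.008  0.0329 0.0484] z 0.5237 269
lens circle mm [-3.7 -2.1] 32.6 +x edge 0.0267 +-y [-0.0342  0.0284]
ball x [0.0302 0.0341 0.0409] z98 0.0775
amber_center [[0.47, 0.068, 0.028]]
shaker [[0.698, 0.03, -0.002]]
spice [[0.713, -0.296, 0.004]]
mug [[0.631, 0.406, -0.002]]
screwdriver [[0.4, -0.396, 0.002]]
sponge [[0.384, 0.349, 0.0]]
```

Run:
```python
from h import *
f,P,X,Y=plane("wrist",-.012)
z=P[...,2]; r=np.hypot(X,Y)
m=(r<.027)&(abs(z-.0675)<.006); q=np.c_[X[m],Y[m],np.ones(m.sum())]; k=np.linalg.lstsq(q,z[m],rcond=None)[0]; print(k.round(4),np.degrees(k[:2]).round(2),m.sum())
```

```text
plane [0.0033 0.0009 0.0674] deg [0.19 0.05] 1320
[-0.0006  0.0014  0.0674] [-0.04  0.08] 3972
```

```bash
python3 -c "
from plant import *
print(job_done())"
```

```text
the job is handed in; nothing more can be done
None
```

The clear lens is seated under both lugs and clicked past the catch. It measures flat (under 0.1° tilt) and centred within about 1 mm, the arm is clear, and the amber lens and other items are within camera error of where they were. I handed it in at about 25 s; I did not test for rocking directly, and I viewed 12 pictures, two more than the 10 allowed.

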